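# Load the digestion reactor in rack order

### The arm

A 6-joint arm with a two-finger parallel gripper is mounted at the origin on a cart in front of the work surface, level with it; the furniture and walls round the work are solid. World frame = base frame: x ahead of the robot, y to its left, z up, the work surface at z = 0. Lengths are in m, angles in rad, forces in N, time in s.
With the tool pointing down it reaches from about 0.275 to 0.875 m from the base axis. Payload 12.5 kg.
Tool frame: the origin (TCP) lies midway between the tips of the shut fingers; the grasp point (between the pads) lies 19 mm behind it; z points along the fingers, y is the line along which they close (so a half turn about z gives the same grasp; the last joint's range is limited). The gripper opens to 85 mm and grips with 20 to 120 N. Pads are 22 mm wide; open, the fingers measure 114 mm over their backs; the gripper's body (76 mm by 85 mm) begins 54 mm behind the grasp point. The pads swing forward as they close: fully open they stand 13 mm farther back than shut.
Start: joints at [-1.261, 0.351, 1.652, -0, 1.139, -0.085], TCP at [0.212, -0.508, 0.231] pointing down, gripper open.
Joint ranges: [-2.75, 2.75], [-0.79, 2.1], [0.01, 2.65], [-1.57, 4.71], [0.07, 3.14], [-2.87, 2.87]. Speed limits (rad/s): [2.22, 2.22, 2.79, 3.14, 3.14, 3.14].

### API

Orientations are given as a rotation vector (axis times angle).
In Python, from workcell import * gives the robot as it stands. The module is installed in compiled form; this text tells all that it offers.
- The arm moves only by the tool send_rows, never from a script. Its argument "rows" is one flat list of numbers, 6 for each row, row after row: the shift along the world's x, y, z in mm, then the turn, a rotation vector about the world's x, y, z in rad. A call has 1 to 10 rows; each row shifts and turns the commanded pose from where the row before left it; what a row does not reach is not made up. A row lasts 1/8 s, in which the tool goes at most 62.5 mm and 10.7 degrees, less where a joint would pass 70% of its speed; a pose out of reach is approached as far as the arm can. A call with a gripper value outside its range is refused whole. "gripper" is the closure, from 0 (fully open) to 1 (shut), set as the call begins (left out, the last holds). The fingers move at their own pace and stop on an object; "force" is the grip in N (left out, the last holds). Time passes only in rows, so rows that do not move let the fingers close. It gives the time, the measured TCP pose, the force, the opening and the grip force at its end, in the units of the state.
- sense(): the state, without advancing time (a new reading comes with each control period).
- camera(name): name is "scene" or "top" or "wrist"; returns a dict with "color" (420x560x3 uint8, blue, green, red), "intrinsics" (3x3 intrinsics, pixels), "rvec" (rotation vector, rad) and "tvec" (3), from world to camera coordinates, as OpenCV has them; the wrist camera has in their place "hand_eye" (4x4, takes a point from camera to tool coordinates, whose origin is the TCP and whose axes are the flange's). Camera axes: x right, y down, z forward; pixel columns grow to the right and rows downward; lengths in m; the calibration is good to about 2 mm. A picture is of the moment at which its call begins: read the wrist's pose just before it. There is no depth.
- job_done(): hands the job in; it is judged then, once.
Trained networks look in a picture, given as the dict that the camera call returned (one of the last four; its "shot" number tells which), for a name from the list of things; names that differ only in an ending like _2 or _b are one class to them, and where a whole thing is asked for, a point or a joint stands for the part that bears it (a point fixed in the world has none). Each returns a list of dicts, best first, with "confidence" (0 to 1); they miss things now and then, are a little off and sometimes report something else, mostly with a low value. They report only what shows in the picture. A call takes as long as a camera call.
- search_frame(query, picture): "extent" ([centre column, centre row, width, height] as shares, 0 to 1, of the picture: columns of its width, rows of its height, round what is visible of it).
The state is a dict: "clock": time; "q": joint angles; "joint_vel": joint speeds; "effort": joint torques, N m; "position": TCP position; "tcp_rot": TCP orientation; "force": force on the tool from outside, world axes, zero at the start; "wrist_torque": the same for the moment, N m; "grip_width": opening from 0.0 (shut) to 1.0 (fully open); "finger_force": force on a finger pad.
Only numpy, scipy, OpenCV 4.12 (cv2) and the standard library are available. Lean on these libraries where they do the work, as an engineer would, in place of code of your own. Each camera call takes 0.05 s, during which the arm holds its last target. There are 200 camera calls.

### The job

Get the digestion reactor ready to run: first lift the bare aluminium block by its tab and lower it fully home in the reactor's well, with the boss on its end down in the matching pocket. Then move the four sample tubes from the dark grey rack into the block in the same order, so that the tube next to the rack's white patch stands in the well next to the boss and so on along the row; the tubes carry no labels and only their order tells the samples apart. Keep the tubes upright, stand each one down to the bottom of its well, and leave the other things on the bench where they are.

Things in the scene. Friction and masses are not known exactly. Their poses are not given: they have to be found in the camera images.
- reactor: white bench heater, fixed, 142 x 216 mm, 70 high, key panel sloping to its -x side. Origin on the worktop under the well's centre. Well 52 (x) x 166 (y), floor z=32, rim z=70, mouth bevelled 4 mm. Pocket for the boss in the middle of the well's +y end: 22 wide (x), out to y=+95, as deep. Block home: its +y along this +y (only way it fits), its origin at (0, 0, 32 mm) here.
- block: loose aluminium block 46 (x) x 160 (y) x 42 mm, 0.55 kg, origin centre of underside. Boss 16 wide, 10 long, 36 high on its +y end. Upright steel lifting tab mid-top: 8 thick (x), 26 long (y), top at z=88; grip across the 8. Four wells 22 wide, bevelled 3 mm, bottom z=6, at x=0, y=+64 (1, by the boss), +32 (2), -32 (3), -64 mm (4). When home, its top is 74 and a tube's top 138 mm over the worktop.
- rack: dark grey plastic tube rack, fixed, 64 (x) x 176 (y) mm, 58 high, one row of four 20 mm holes. Origin on the worktop under the middle of the row. Holes at x=0, y=+48 (position 1), +16 (2), -16 (3), -48 mm (4); tube feet at z=6. Its longer +y end (y=+60 to +106) carries a white write-on patch, next to position 1. It may be turned any way round.
- tube_1: screw-cap digestion tube, 16 mm round (cap 17), 100 mm tall, cream cap on top, 20 g, all four alike; origin at the centre of its foot, z up the tube. Starts in the rack at position 1 (the end position, next to the white patch), foot 6 and top 106 mm above the worktop. Grip the cap from above.
- tube_2: screw-cap digestion tube, 16 mm round (cap 17), 100 mm tall, cream cap on top, 20 g, all four alike; origin at the centre of its foot, z up the tube. Starts in the rack at position 2 (second from the white patch), foot 6 and top 106 mm above the worktop. Grip the cap from above.
- tube_3: screw-cap digestion tube, 16 mm round (cap 17), 100 mm tall, cream cap on top, 20 g, all four alike; origin at the centre of its foot, z up the tube. Starts in the rack at position 3 (third from the white patch), foot 6 and top 106 mm above the worktop. Grip the cap from above.
- tube_4: screw-cap digestion tube, 16 mm round (cap 17), 100 mm tall, cream cap on top, 20 g, all four alike; origin at the centre of its foot, z up the tube. Starts in the rack at position 4 (the end position farthest from the white patch), foot 6 and top 106 mm above the worktop. Grip the cap from above.
- beaker: bystander: glass beaker upside down, 57 mm wide, 70 mm high; origin at the centre of its underside; leave it
- timer: bystander: bench timer lying flat, 52 x 68 x 16 mm; origin at the centre of its underside; leave it
- marker: bystander: felt marker lying on the worktop, 17 x 122 x 19 mm, along its y axis; origin at the centre of its underside; leave it

How it is judged:
By the outcome, as a careful person would: the job done as asked, in the order asked, and still so for the second after the job is handed in, with the robot touching nothing.
It also fails if it takes over 120 s, if anything falls off the work surface, if the arm or the gripper's body presses on something with over 40 N, if the wrist force passes 120 N, or if a joint passes its speed limit or range.

## Working session

There is one attempt and no reset: what is moved stays moved. The work goes in short steps, Python scripts to look and compute and a tool call to move; the robot and the scene stay as the last step left them, time stands still between calls to the robot, and variables do not carry over. Pictures are saved under pics/ and viewed, at most 16 in all, crops included, and the job is handed in when it is done.

Besides the shell and the picture viewer there is one more tool, called after "Call:" by a JSON object that holds its "fn" and its "kwargs", one argument or row to a line. send_rows: Moves the arm, as the interface text tells. Its arguments: {"type":"object","properties":{"rows":{"type":"array","items":{"type":"number"}},"gripper":{"type":"number"},"force":{"type":"number"}},"required":["rows"]}

```bash
mkdir -p pics
python3 - <<'E'
from workcell import *
import cv2
for n in ("scene","top"):
    p=camera(n); cv2.imwrite(f"pics/{n}0.png",p["color"])
    print(n,p["intrinsics"].tolist() if hasattr(p["intrinsics"],'tolist') else p["intrinsics"],p["rvec"],p["tvec"])
    for q in("reactor","block","rack","tube_1","beaker","timer","marker"):
        print(q,[(round(d["confidence"],2),[round(float(v),3) for v in d["extent"]]) for d in search_frame(q,p)][:5])
print(sense())
E
```

```text
scene [[468.78057317702894, 0.0, 274.77864885639724], [0.0, 468.78057317702894, 217.88572592060507], [0.0, 0.0, 1.0]] [ 1.11822425 -2.15873914  1.1321623 ] [0.43543872 0.24384409 0.84719011]
reactor [(0.82, [0.668, 0.5, 0.124, 0.176]), (0.36, [0.421, 0.613, 0.01, 0.095])]
block [(0.67, [0.512, 0.472, 0.104, 0.108]), (0.19, [0.419, 0.642, 0.153, 0.126])]
rack [(0.58, [0.421, 0.641, 0.156, 0.131])]
tube_1 [(0.71, [0.417, 0.616, 0.006, 0.096]), (0.54, [0.468, 0.609, 0.019, 0.069]), (0.52, [0.445, 0.619, 0.006, 0.089])]
beaker [(0.91, [0.246, 0.63, 0.061, 0.095]), (0.33, [0.612, 0.405, 0.028, 0.034])]
timer [(0.76, [0.608, 0.404, 0.028, 0.043])]
marker [(0.8, [0.592, 0.592, 0.08, 0.044])]
top [[427.78761518402206, 0.0, 280.46958578921], [0.0, 427.78761518402206, 206.53450204182562], [0.0, 0.0, 1.0]] [ 2.17433669 -2.1237426   0.14127964] [0.12229444 0.56456259 1.12201977]
reactor [(0.61, [0.677, 0.613, 0.158, 0.14])]
block [(0.66, [0.555, 0.413, 0.041, 0.148])]
rack [(0.64, [0.387, 0.573, 0.098, 0.158])]
tube_1 [(0.52, [0.405, 0.614, 0.017, 0.012]), (0.49, [0.384, 0.566, 0.02, 0.021]), (0
[... 224 characters left out ...]
.45, 0.049, 0.054])]
{'clock': 0.8, 'q': array([-1.26058272e+00,  3.50687251e-01,  1.65181474e+00,  1.60871088e-05,
        1.13910060e+00, -8.46041370e-02]), 'joint_vel': array([ 0.00113497, -0.00043712,  0.00080579, -0.00035756, -0.00051641,
        0.001886  ]), 'effort': array([-2.00177441e-03, -5.06015468e+01, -2.91648191e+01, -1.72945593e-04,
        6.15703120e-04,  1.25970172e-05]), 'position': array([ 0.21157071, -0.50765639,  0.23129093]), 'tcp_rot': array([-3.08056762e+00, -6.16145384e-01, -2.10477943e-05]), 'force': array([-0.11141602, -0.49098829, -0.49198646]), 'wrist_torque': array([-0.01785196,  0.00618402,  0.06025254]), 'finger_force': 0.0, 'grip_width': 1.0003083997823157}
```

View pics/top0.png

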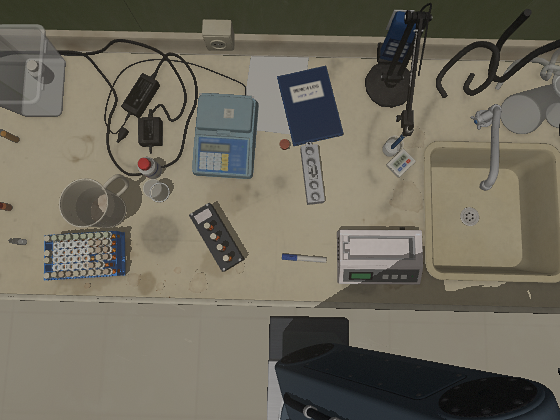

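View pics/scene0.png

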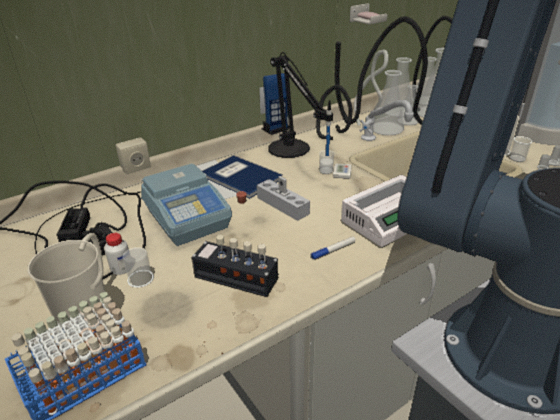

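The top view shows the block upright at about (314,172). The rack is at (217,238) with its white patch at upper left (203,214), and the reactor is at (379,256) with its keys toward the robot. Next I'll get coarse world positions.

```bash
cat > h.py <<'E'
from workcell import *
import numpy as np, cv2
from scipy.spatial.transform import Rotation as R
def cam(n):
    """picture, K, Rwc (cam->world), camera centre"""
    s=sense(); p=camera(n); K=np.array(p["intrinsics"])
    if n=="wrist":
        T=np.eye(4); T[:3,:3]=R.from_rotvec(s["tcp_rot"]).as_matrix(); T[:3,3]=s["position"]
        M=T@np.array(p["hand_eye"])
        return p,K,M[:3,:3],M[:3,3]
    r=R.from_rotvec(np.ravel(p["rvec"])).as_matrix()
    return p,K,r.T,-r.T@np.ravel(p["tvec"])
def px2w(K,Rw,c,uv,z):
    d=Rw@np.linalg.inv(K)@np.array([uv[0],uv[1],1.]); return c+d*(z-c[2])/d[2]
def w2px(K,Rw,c,X):
    v=K@(Rw.T@(np.array(X)-c)); return v[:2]/v[2]
def tri(rays):
    A=np.zeros((3,3));b=np.zeros(3)
    for c,d in rays:
        d=d/np.linalg.norm(d);P=np.eye(3)-np.outer(d,d);A+=P;b+=P@c
    return np.linalg.solve(A,b)
E
python3 - <<'E'
from h import *
p,K,Rw,c=cam("top"); print("cam",c)
f=lambda n,uv,z:print(n,px2w(K,Rw,c,uv,z).round(3))
f("blk ctr",(314,173),.042);f("blk top",(310,143),.042);f("blk bot",(316,202),.042)
f("reactor L",(341,245),.07);f("reactor R",(416,245),.07)
f("rack patchend",(203,210),.058);f("rack other",(231,268),.058)
f("beaker",(155,189),.07);f("timer",(400,162),.016);f("marker",(304,258),.01)
im=p["color"]
a=cv2.resize(im[135:215,270:350],(400,400),interpolation=cv2.INTER_CUBIC)
b=cv2.resize(im[200:280,180:260],(400,400),interpolation=cv2.INTER_CUBIC)
cv2.imwrite("pics/crop1.png",np.hstack([a,b]))
E
```

```text
cam [0.40471934 0.12870324 1.18838249]
blk ctr [0.656 0.046 0.042]
blk top [0.74  0.058 0.042]
blk bot [0.576 0.04  0.042]
reactor L [ 0.46  -0.025  0.07 ]
reactor R [ 0.464 -0.22   0.07 ]
rack patchend [0.545 0.342 0.058]
rack other [0.394 0.261 0.058]
beaker [0.596 0.47  0.07 ]
timer [ 0.698 -0.196  0.016]
marker [0.425 0.068 0.01 ]
```

View pics/crop1.png

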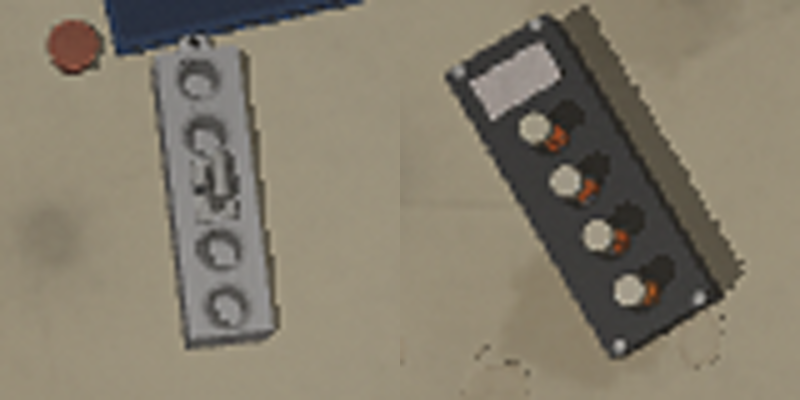

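The boss is on the block's far (+x) end, and the white patch is at the rack's upper-left end. I'll move over the reactor at height for wrist views.

Call:
{"fn": "send_rows", "kwargs": {
  "rows": [19,37,15,0,0,-0.029,19,37,15,0,0,-0.029,19,37,15,0,0,-0.029,19,37,15,0,0,-0.029,19,37,15,0,0,-0.029,19,37,15,0,0,-0.029,19,37,15,0,0,-0.029,19,37,15,0,0,-0.029,19,37,15,0,0,-0.029,19,37,15,0,0,-0.029],
  "gripper": 0
}}

```text
clock: 2.1
position: [0.402, -0.1364, 0.3819]
tcp_rot: [3.137, 0.163, 0.001]
force: [0.0, -1.0, -0.7]
grip_width: 1.0
finger_force: 0.0
```

Run:
```python
from h import *
p,K,Rw,c=cam("wrist"); cv2.imwrite("pics/w1.png",p["color"]); np.savez("w1.npz",im=p["color"],K=K,R=Rw,c=c)
print(np.array(p["hand_eye"]).round(3).tolist(),K[0],c.round(3),sense()["position"],sense()["tcp_rot"])
```

```text
[[-0.002, -0.956, -0.293, 0.075], [1.0, -0.001, -0.0, -0.0], [-0.0, -0.293, 0.956, -0.143], [0.0, 0.0, 0.0, 1.0]] [297.11269521   0.         277.43645205] [ 0.476 -0.128  0.525] [ 0.40370719 -0.13360169  0.38379416] [-3.13715697 -0.16278531 -0.00549504]
```

View pics/w1.png

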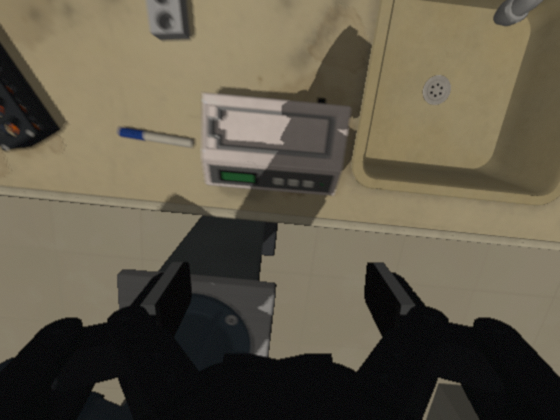

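The reactor is at about (275,143), with its pocket on the left at (210,125). The block's near end shows at (168,20). I'll take two block views and a second reactor view.

Call:
{"fn": "send_rows", "kwargs": {
  "rows": [46,29,-9,0,0,0,46,29,-9,0,0,0,46,29,-9,0,0,0,46,29,-9,0,0,0,46,29,-9,0,0,0,46,29,-9,0,0,0,0,0,0,0,0,0,0,0,0,0,0,0]
}}

```text
clock: 3.15
position: [0.6773, 0.0361, 0.3272]
tcp_rot: [3.137, 0.165, -0.001]
force: [-0.2, 0.3, 0.1]
grip_width: 1.002
finger_force: 0.0
```

```bash
cat > snap.py <<'E'
from h import *
import sys
n=sys.argv[1]
p,K,Rw,c=cam("wrist"); np.savez(n+".npz",im=p["color"],K=K,R=Rw,c=c); print(c,sense()["position"],sense()["tcp_rot"])
E
python3 snap.py w2
```

```text
[0.75171244 0.0444208  0.46968317] [0.67713142 0.03576467 0.32785204] [3.13713974e+00 1.63855669e-01 7.29937456e-04]
```

Call:
{"fn": "send_rows", "kwargs": {
  "rows": [-20,-20,-10,0,0,0,-20,-20,-10,0,0,0,-20,-20,-10,0,0,0,0,0,0,0,0,0,0,0,0,0,0,0]
}}

```text
clock: 3.82
position: [0.6177, -0.0238, 0.2985]
tcp_rot: [3.137, 0.163, 0.003]
force: [-1.0, -0.4, -0.4]
grip_width: 0.997
finger_force: 0.0
```

```bash
python3 snap.py w3
```

```text
[ 0.69181172 -0.01558442  0.44118191] [ 0.61790762 -0.02354724  0.29828316] [3.13715182e+00 1.64384911e-01 2.64774323e-03]
```

Call:
{"fn": "send_rows", "kwargs": {
  "rows": [-20,-30,0,0,0,0,-20,-30,0,0,0,0,-20,-30,0,0,0,0,-20,-30,0,0,0,0,0,0,0,0,0,0,0,0,0,0,0,0]
}}

```text
clock: 4.62
position: [0.5382, -0.1431, 0.2976]
tcp_rot: [-3.137, -0.165, -0.001]
force: [0.1, -0.1, -0.3]
grip_width: 0.999
finger_force: 0.0
```

```bash
python3 snap.py w4
python3 - <<'E'
import numpy as np,cv2
from h import w2px
# crops around expected spots, scaled x3
out=[]
for n,X in(("w2",(.657,.047,.05)),("w3",(.657,.047,.05)),("w1",(.45,-.122,.06)),("w4",(.45,-.122,.06))):
    d=np.load(n+".npz");u=w2px(d["K"],d["R"],d["c"],X).astype(int)
    w,h=(160,120)
    x0=max(0,min(560-w,u[0]-w//2));y0=max(0,min(420-h,u[1]-h//2))
    print(n,u,"origin",x0,y0); out.append(cv2.resize(d["im"][y0:y0+h,x0:x0+w],(400,300),interpolation=cv2.INTER_CUBIC))
cv2.imwrite("pics/m1.png",np.vstack([np.hstack(out[:2]),np.hstack(out[2:])]))
E
```

```text
[ 0.61243287 -0.13484339  0.44021584] [ 0.53821655 -0.14288578  0.29745438] [-3.13715255e+00 -1.65836450e-01 -7.54051017e-04]
w2 [268 186] origin 188 126
w3 [226 142] origin 146 82
w1 [271 136] origin 191 76
w4 [256 240] origin 176 180
```

View pics/m1.png

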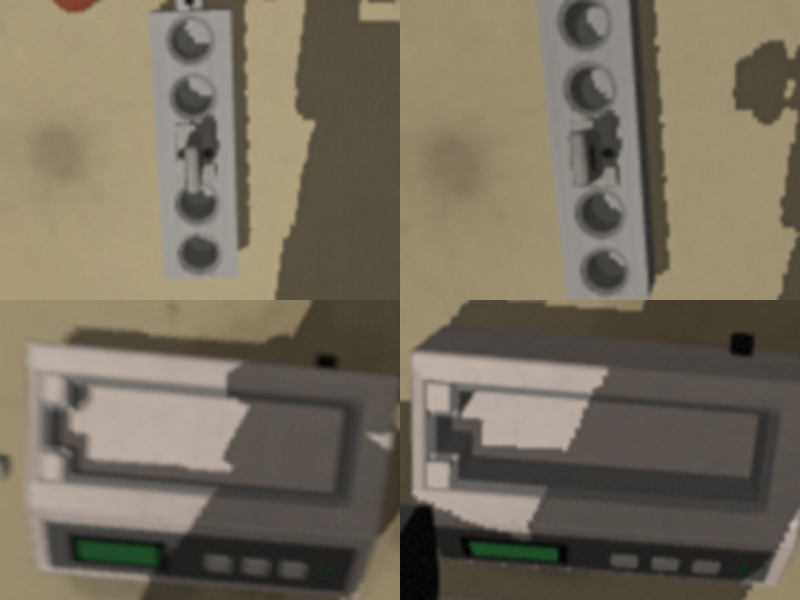

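In w2 the block's four wells show at montage (191,40), (193,96), (197,203) and (199,252). In w1 and w4 the reactor's pocket is on the left. I'll zoom in on the reactor and fit the block.

Run:
```python
from h import *
from scipy.optimize import least_squares
d4=np.load("w4.npz"); cv2.imwrite("pics/r4.png",cv2.resize(cv2.convertScaleAbs(d4["im"][185:305,176:336],alpha=1.4),(800,600),interpolation=cv2.INTER_CUBIC))
cams={n:np.load(n+".npz") for n in("w2","w3")}
W=[(0,.064),(0,.032),(0,-.032),(0,-.064)]
obs=[]
for n,o,pts in(("w2",(188,126),[(191,40),(193,96),(197,203),(199,252)]),("w3",(146,82),[(185,22),(190,88),(199,213),(204,271)])):
    for w,q in zip(W,pts): obs.append((n,w,np.array(o)+np.array(q)/2.5))
obs+= [("w2",w,np.array((188,126))+np.array(q)/2.5) for w,q in(((-.023,.08),(151,12)),((.023,.08),(231,10)),((-.023,-.08),(165,278)),((.023,-.08),(237,277)))]
def res(p):
    x,y,a,z=p;r=[]
    for n,w,uv in obs:
        c=cams[n];X=(x+np.cos(a)*w[0]-np.sin(a)*w[1],y+np.sin(a)*w[0]+np.cos(a)*w[1],z)
        r+=list(w2px(c["K"],c["R"],c["c"],X)-uv)
    return np.array(r)
s=least_squares(res,[.656,.046,-1.46,.042]);print(s.x.round(4),np.degrees(s.x[2]),res(s.x).round(1))
x,y,a,z=s.x
```

```text
[ 0.6549  0.051  -1.4425  0.0416] -82.64780963871794 [ 0.1 -0.1  0.1  0.2  0.1  0.   0.   0.4  0.2 -0.1  0.2  0.3  0.4 -0.
  0.2 -0.  -0.8 -0.2  0.2 -0.3 -0.8  0.   0.  -0.3]
```

View pics/r4.png

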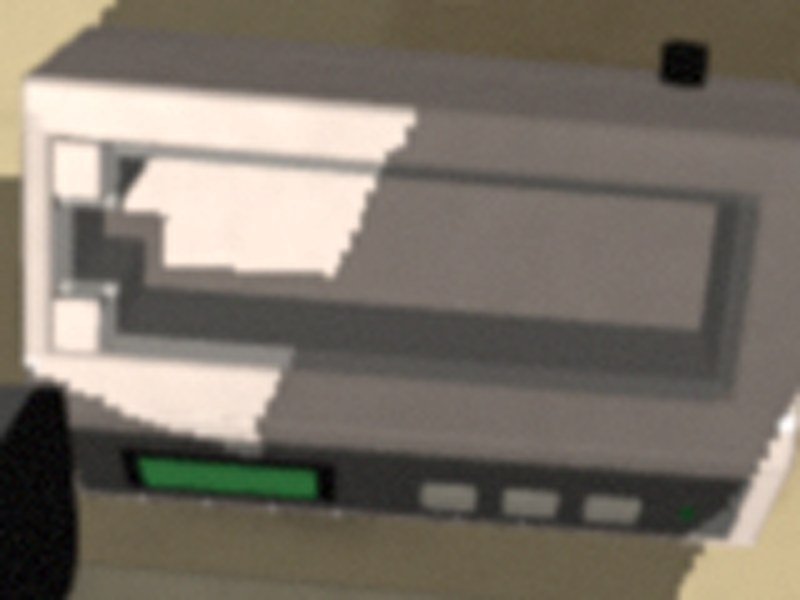

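The fit puts the block at (0.655, 0.051), yaw -82.6°, top at 41.6 mm. In the zoomed w4 view the mouth's outer corners are near (760,198), (732,396), (50,138) and (50,352), with a floor corner at (698,331). I'll fit the reactor from those.

Run:
```python
from h import *
from scipy.optimize import least_squares
cams={n:np.load(n+".npz") for n in("w1","w4")}
obs=[]
for n,o,s,pts in(("w4",(176,185),5,[(760,198),(732,396),(50,138),(50,352)]),("w1",(191,76),2.5,[(360,103),(350,205),(37,72),(37,178)])):
    for w,q in zip([(.03,-.087),(-.03,-.087),(.03,None),(-.03,None)],pts): obs.append((n,w,0,np.array(o)+np.array(q)/s))
obs.append(("w4",(-.026,-.083),1,np.array((176,185))+np.array((698,331))/5))
def res(p):
    x,y,a,z,yl=p;r=[]
    for n,w,f,uv in obs:
        c=cams[n];wy=yl if w[1] is None else w[1]
        X=(x+np.cos(a)*w[0]-np.sin(a)*wy,y+np.sin(a)*w[0]+np.cos(a)*wy,z-.038*f)
        r+=list(w2px(c["K"],c["R"],c["c"],X)-uv)
    return np.array(r)
s=least_squares(res,[.45,-.12,0,.07,.09]);print(s.x.round(4),np.degrees(s.x[2]),res(s.x).round(1))
x,y,a,z,yl=s.x
c=cams["w4"]
for nm,w,zz in(("pocket end z70",(.011,.095),.07),("",(-.011,.095),.07),("outer +y corner",(.03,.108),.07),("outer-y",(.03,-.108),.07)):
    X=(x+np.cos(a)*w[0]-np.sin(a)*w[1],y+np.sin(a)*w[0]+np.cos(a)*w[1],zz)
    print(nm,((w2px(c["K"],c["R"],c["c"],X)-(176,185))*5).round())
```

```text
[ 0.456  -0.1273  0.0184  0.0725  0.1   ] 1.0569274814221286 [-0.7 -0.5 -0.9  0.9 -1.6 -0.  -1.3 -0.8  1.7 -0.4  0.1  0.3  1.9  0.6
  1.3  0.6 -0.1 -0.7]
pocket end z70 [ 64. 205.]
 [ 64. 281.]
outer +y corner [ 14. 133.]
outer-y [834. 199.]
```

Run:
```python
from h import *
from scipy.optimize import least_squares
c=np.load("w4.npz")
P=[((.03,-.087,.07),(760,198)),((-.03,-.087,.07),(732,396)),((-.026,-.083,.032),(698,331)),((.03,.099,.07),(50,138)),((-.03,.099,.07),(50,352)),((.011,.095,.066),(70,205)),((-.011,.095,.066),(70,287))]
def res(p):
    x,y,a=p;r=[]
    for w,q in P:
        X=(x+np.cos(a)*w[0]-np.sin(a)*w[1],y+np.sin(a)*w[0]+np.cos(a)*w[1],w[2])
        r+=list(w2px(c["K"],c["R"],c["c"],X)-(176,185)-np.array(q)/5)
    return np.array(r)
s=least_squares(res,[.45,-.12,0]);print(s.x.round(4),np.degrees(s.x[2]),res(s.x).round(1))
```

```text
[ 0.4546 -0.128   0.0224] 1.2855156010318638 [-0.7 -0.3 -0.7  0.9  0.2 -0.7  0.2  0.9  0.6 -0.3  0.2  0.2  0.3 -1. ]
```

The reactor is at (0.4546, -0.128), yaw 1.2°. I'll move over the block's tab, then check.

Call:
{"fn": "send_rows", "kwargs": {
  "rows": [19.5,32.3,-26,0,0,0.004,19.5,32.3,-26,0,0,0.004,19.5,32.3,-26,0,0,0.004,19.5,32.3,-26,0,0,0.004,19.5,32.3,-26,0,0,0.004,19.5,32.3,-26,0,0,0.004,0,0,0,0,0,0,0,0,0,0,0,0]
}}

```text
clock: 5.68
position: [0.6547, 0.0507, 0.1414]
tcp_rot: [3.135, 0.204, 0.0]
force: [-0.8, -0.2, 0.9]
grip_width: 0.999
finger_force: 0.0
```

```bash
python3 snap.py w5
python3 - <<'E'
import numpy as np,cv2
cv2.imwrite("pics/w5.png",np.load("w5.npz")["im"])
E
```

```text
[0.72880451 0.06084173 0.28398649] [0.65473993 0.05016115 0.14190463] [3.13490889e+00 2.02603970e-01 1.23374739e-03]
```

View pics/w5.png

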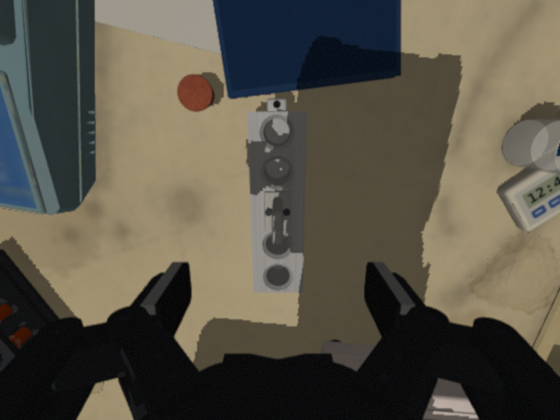

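The block lies on the picture's midline (column about 277), with the tab between the fingers. I'll descend and grip.

Call:
{"fn": "send_rows", "kwargs": {
  "rows": [0,0,-22,0,0,0,0,0,-22,0,0,0,0,0,-22,0,0,0,0,0,-18,0,0,0,0,0,0,0,0,0]
}}

```text
clock: 6.35
position: [0.654, 0.0498, 0.0566]
tcp_rot: [-3.135, -0.201, 0.002]
force: [-0.3, -1.1, 0.3]
grip_width: 1.001
finger_force: 0.0
```

Call:
{"fn": "send_rows", "kwargs": {
  "rows": [0,0,0,0,0,0,0,0,0,0,0,0,0,0,0,0,0,0,0,0,0,0,0,0,0,0,0,0,0,0,0,0,0,0,0,0,0,0,0,0,0,0,0,0,0,0,0,0],
  "gripper": 1,
  "force": 80
}}

```text
clock: 7.35
position: [0.6546, 0.0502, 0.0575]
tcp_rot: [-3.135, -0.202, -0.0]
force: [-0.6, 0.8, 3.5]
grip_width: 0.075
finger_force: 79.4
```

Call:
{"fn": "send_rows", "kwargs": {
  "rows": [0,0,15,0,0,0,0,0,30,0,0,0,0,0,35,0,0,0,0,0,30,0,0,0,0,0,0,0,0,0]
}}

```text
clock: 7.98
position: [0.6554, 0.0501, 0.1696]
tcp_rot: [3.135, 0.202, 0.006]
force: [0.1, 0.3, -5.1]
grip_width: 0.078
finger_force: 78.6
```

Call:
{"fn": "send_rows", "kwargs": {
  "rows": [-20,-17.8,0,0,0,0.1464,-20,-17.8,0,0,0,0.1464,-20,-17.8,0,0,0,0.1464,-20,-17.8,0,0,0,0.1464,-20,-17.8,0,0,0,0.1464,-20,-17.8,0,0,0,0.1464,-20,-17.8,0,0,0,0.1464,-20,-17.8,0,0,0,0.1464,-20,-17.8,0,0,0,0.1464,-20,-17.8,0,0,0,0.1464]
}}

```text
clock: 9.22
position: [0.453, -0.1281, 0.1659]
tcp_rot: [-2.19, -2.25, 0.002]
force: [-0.7, 0.3, -5.8]
grip_width: 0.078
finger_force: 78.4
```

Call:
{"fn": "send_rows", "kwargs": {
  "rows": [0,0,0,0,0,0,0,0,0,0,0,0]
}}

```text
clock: 9.48
position: [0.4545, -0.1276, 0.1666]
tcp_rot: [-2.199, -2.243, 0.0]
force: [0.7, -0.1, -5.9]
grip_width: 0.081
finger_force: 78.8
```

```bash
python3 snap.py w6
python3 - <<'E'
from h import *
cv2.imwrite("pics/w6.png",np.load("w6.npz")["im"])
p=camera("top"); s=camera("scene")
a=cv2.resize(p["color"][210:300,320:440],(400,300),interpolation=cv2.INTER_CUBIC)
b=cv2.resize(s["color"][150:260,310:450],(400,300),interpolation=cv2.INTER_CUBIC)
im=np.load("w6.npz")["im"]
cv2.imwrite("pics/m2.png",np.vstack([np.hstack([a,b]),np.hstack([cv2.resize(im,(400,300)),np.zeros((300,400,3),np.uint8)])]))
E
```

```text
[ 0.45304574 -0.05237622  0.30924926] [ 0.4547027  -0.12747244  0.16678309] [-2.19779616e+00 -2.24391288e+00  2.49377924e-04]
```

View pics/m2.png

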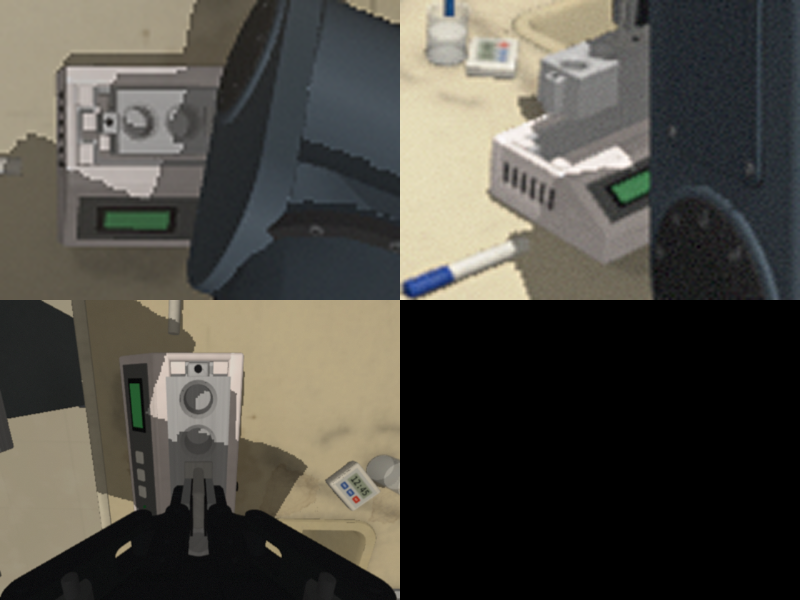

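The boss lines up with the pocket: both sit at about column 198 in the wrist view. I'll lower the block.

Call:
{"fn": "send_rows", "kwargs": {
  "rows": [0,0,-20,0,0,0,0,0,-15,0,0,0,0,0,-8,0,0,0,0,0,-6,0,0,0,0,0,-6,0,0,0,0,0,0,0,0,0]
}}

```text
clock: 10.38
position: [0.4545, -0.1278, 0.1121]
tcp_rot: [-2.197, -2.245, 0.0]
force: [-0.0, -0.8, -6.3]
grip_width: 0.082
finger_force: 78.8
```

Call:
{"fn": "send_rows", "kwargs": {
  "rows": [0,0,-5,0,0,0,0,0,-5,0,0,0,0,0,-5,0,0,0,0,0,-4,0,0,0,0,0,0,0,0,0]
}}

```text
clock: 11.0
position: [0.4544, -0.1278, 0.093]
tcp_rot: [-2.196, -2.245, 0.0]
force: [-0.1, -0.2, -6.5]
grip_width: 0.077
finger_force: 78.7
```

Call:
{"fn": "send_rows", "kwargs": {
  "rows": [0,0,-2,0,0,0,0,0,-1.5,0,0,0,0,0,-1,0,0,0,0,0,0,0,0,0]
}}

```text
clock: 11.5
position: [0.4546, -0.1279, 0.0894]
tcp_rot: [2.197, 2.246, 0.0]
force: [-2.8, 0.6, 6.0]
grip_width: 0.077
finger_force: 80.5
```

Contact came at z = 0.0894, which matches the home height. I'll release, rise and head to the rack.

Call:
{"fn": "send_rows", "kwargs": {
  "rows": [0,0,0,0,0,0,0,0,0,0,0,0,0,0,0,0,0,0,0,0,0,0,0,0,0,0,0,0,0,0],
  "gripper": 0
}}

```text
clock: 12.12
position: [0.4546, -0.1279, 0.0888]
tcp_rot: [2.197, 2.246, -0.0]
force: [-0.6, 1.0, 0.4]
grip_width: 1.003
finger_force: 0.0
```

Call:
{"fn": "send_rows", "kwargs": {
  "rows": [0,0,20,0,0,0,0,0,40,0,0,0,0,0,50,0,0,0,0,0,50,0,0,0,0,0,40,0,0,0,0,0,0,0,0,0,0,0,0,0,0,0]
}}

```text
clock: 13.0
position: [0.4542, -0.1277, 0.2879]
tcp_rot: [-2.196, -2.245, 0.001]
force: [0.0, -0.4, 0.1]
grip_width: 1.002
finger_force: 0.0
```

```bash
python3 snap.py w7
```

```text
[ 0.45260501 -0.05251408  0.4305156 ] [ 0.45405076 -0.12767305  0.28754764] [-2.19556647e+00 -2.24435911e+00  1.25402887e-03]
```

Call:
{"fn": "send_rows", "kwargs": {
  "rows": [8.2,46.8,2,0,0,-0.11,8.2,46.8,2,0,0,-0.11,8.2,46.8,2,0,0,-0.11,8.2,46.8,2,0,0,-0.11,8.2,46.8,2,0,0,-0.11,8.2,46.8,2,0,0,-0.11,8.2,46.8,2,0,0,-0.11,8.2,46.8,2,0,0,-0.11,8.2,46.8,2,0,0,-0.11,8.2,46.8,2,0,0,-0.11]
}}

```text
clock: 14.3
position: [0.5363, 0.3416, 0.307]
tcp_rot: [3.047, 0.761, -0.004]
force: [2.1, -0.3, -0.5]
grip_width: 1.0
finger_force: 0.0
```

Call:
{"fn": "send_rows", "kwargs": {
  "rows": [0,0,0,0,0,0,0,0,0,0,0,0,0,0,0,0,0,0]
}}

```text
clock: 14.68
position: [0.5366, 0.3391, 0.3084]
tcp_rot: [3.047, 0.765, -0.001]
force: [0.2, 0.5, -0.2]
grip_width: 1.003
finger_force: 0.0
```

```bash
python3 snap.py w8
```

```text
[0.6025284  0.37498066 0.45094941] [0.53663222 0.33913817 0.30869767] [ 3.04680911e+00  7.65222920e-01 -5.15577755e-04]
```

Call:
{"fn": "send_rows", "kwargs": {
  "rows": [-20,10,-15,0,0,0,-20,10,-15,0,0,0,-20,10,-15,0,0,0,0,0,0,0,0,0,0,0,0,0,0,0,0,0,0,0,0,0]
}}

```text
clock: 15.48
position: [0.4774, 0.3697, 0.2644]
tcp_rot: [-3.047, -0.765, -0.002]
force: [0.1, -0.2, -0.4]
grip_width: 1.0
finger_force: 0.0
```

```bash
python3 snap.py w9
python3 - <<'E'
from h import *
out=[]
for n,X in(("w8",(.467,.30,.08)),("w9",(.467,.30,.08)),("w7",(.4546,-.11,.074))):
    d=np.load(n+".npz");u=w2px(d["K"],d["R"],d["c"],X).astype(int)
    w,h=(160,120) if n!="w7" else (200,150)
    x0=max(0,min(560-w,u[0]-w//2));y0=max(0,min(420-h,u[1]-h//2))
    print(n,"origin",x0,y0); out.append(cv2.resize(d["im"][y0:y0+h,x0:x0+w],(400,300),interpolation=cv2.INTER_CUBIC))
out.append(out[0]*0)
cv2.imwrite("pics/m3.png",np.vstack([np.hstack(out[:2]),np.hstack(out[2:])]))
E
```

```text
[0.54319488 0.40546531 0.40707055] [0.47731309 0.36977853 0.26429048] [-3.04676025e+00 -7.64953109e-01 -1.38863593e-03]
w8 origin 199 178
w9 origin 246 163
w7 origin 178 93
```

View pics/m3.png

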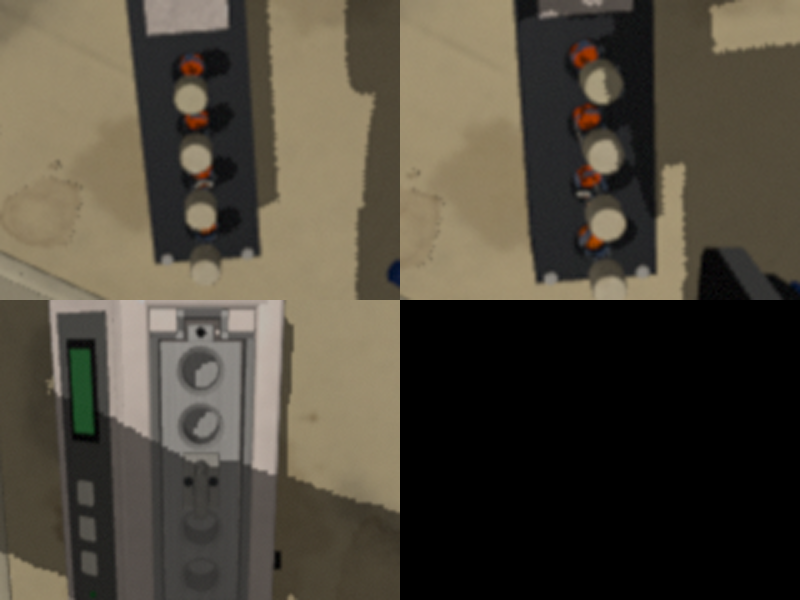

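The block sits evenly in the well and its boss is in the pocket. The tube caps are at (191,97), (197,157), (202,213) and (205,270) in the w8 crop. I'll fit the rack row and the block wells.

Run:
```python
from h import *
from scipy.optimize import least_squares
def fit(obs,p0):
    cams={n:np.load(n+".npz") for n,_,_ in obs}
    def res(p):
        x,y,a=p[:3];z=p[3] if len(p)>3 else .074;r=[]
        for n,w,uv in obs:
            c=cams[n];r+=list(w2px(c["K"],c["R"],c["c"],(x-np.sin(a)*w,y+np.cos(a)*w,z))-uv)
        return np.array(r)
    s=least_squares(res,p0);print(s.x.round(4),np.degrees(s.x[2]).round(2),res(s.x).round(1))
    return s.x
o=[]
for w,q in zip((.048,.016,-.016,-.048),((191,97),(197,157),(202,213),(205,270))): o.append(("w8",w,np.array((199,178))+np.array(q)/2.5))
for w,q in zip((.048,.016,-.016),((203,82),(206,155),(208,222))): o.append(("w9",w,np.array((246,163))+np.array(q)/2.5))
x,y,a,z=fit(o,[.467,.3,-1.08,.106])
for i,w in enumerate((.048,.016,-.016,-.048)): print("tube",i+1,(x-np.sin(a)*w).round(4),(y+np.cos(a)*w).round(4))
o=[("w7",w,np.array((178,93))+np.array(q)/2) for w,q in zip((.064,.032,-.032,-.064),((200,69),(200,122),(201,225),(201,274)))]
x,y,a=fit(o,[.4546,-.128,.02])
for i,w in enumerate((.064,.032,-.032,-.064)): print("well",i+1,(x-np.sin(a)*w).round(4),(y+np.cos(a)*w).round(4))
```

```text
[ 0.4593  0.2969 -1.0006  0.1054] -57.33 [-0.  -0.1 -0.3 -0.  -0.4  0.5  0.3 -0.5  0.3  0.3  0.  -0.2  0.1  0.1]
tube 1 0.4997 0.3228
tube 2 0.4728 0.3055
tube 3 0.4458 0.2882
tube 4 0.4189 0.271
[ 0.4548 -0.1251  0.027 ] 1.55 [-0.1 -1.   0.1  0.4 -0.1  0.7  0.   0.1]
well 1 0.453 -0.0612
well 2 0.4539 -0.0931
well 3 0.4556 -0.1571
well 4 0.4565 -0.1891
```

Call:
{"fn": "send_rows", "kwargs": {
  "rows": [5.6,-11.8,-36,0,0,0.02,5.6,-11.8,-36,0,0,0.02,5.6,-11.8,-36,0,0,0.02,5.6,-11.8,-36,0,0,0.02,0,0,-22,0,0,0,0,0,-20,0,0,0,0,0,0,0,0,0,0,0,0,0,0,0]
}}

```text
clock: 16.52
position: [0.4996, 0.3231, 0.0787]
tcp_rot: [-3.013, -0.887, -0.002]
force: [-0.1, 0.3, -0.7]
grip_width: 0.998
finger_force: 0.0
```

```bash
python3 snap.py w10
python3 - <<'E'
from h import *
d=np.load("w10.npz"); cv2.imwrite("pics/w10.png",d["im"])
E
```

```text
[0.56226665 0.36399731 0.22135388] [0.49962029 0.32316732 0.07888093] [-3.01336774e+00 -8.87246800e-01 -2.55765588e-03]
```

View pics/w10.png

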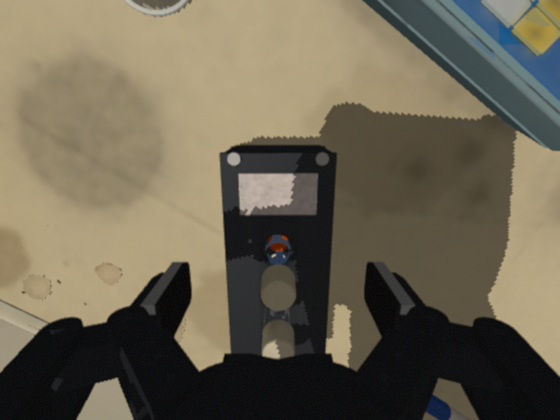

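Tube 1, next to the patch, is centred between the fingers at (277,287). I'll grip it and lift.

Call:
{"fn": "send_rows", "kwargs": {
  "rows": [0,0,0,0,0,0,0,0,0,0,0,0,0,0,0,0,0,0,0,0,0,0,0,0,0,0,0,0,0,0,0,0,0,0,0,0],
  "gripper": 1,
  "force": 30
}}

```text
clock: 17.32
position: [0.499, 0.323, 0.0779]
tcp_rot: [-3.014, -0.888, -0.0]
force: [0.7, -0.3, 2.5]
grip_width: 0.177
finger_force: 29.2
```

Call:
{"fn": "send_rows", "kwargs": {
  "rows": [0,0,20,0,0,0,0,0,40,0,0,0,0,0,50,0,0,0,0,0,50,0,0,0,0,0,11,0,0,0]
}}

```text
clock: 17.95
position: [0.4999, 0.3235, 0.2521]
tcp_rot: [-3.013, -0.887, -0.008]
force: [1.4, -1.1, -0.2]
grip_width: 0.178
finger_force: 29.2
```

Call:
{"fn": "send_rows", "kwargs": {
  "rows": [-4.6,-38.6,0,0,0,0.1025,-4.6,-38.6,0,0,0,0.1025,-4.6,-38.6,0,0,0,0.1025,-4.6,-38.6,0,0,0,0.1025,-4.6,-38.6,0,0,0,0.1025,-4.6,-38.6,0,0,0,0.1025,-4.6,-38.6,0,0,0,0.1025,-4.6,-38.6,0,0,0,0.1025,-4.6,-38.6,0,0,0,0.1025,-4.6,-38.6,0,0,0,0.1025]
}}

```text
clock: 19.2
position: [0.4523, -0.0642, 0.248]
tcp_rot: [-2.187, -2.254, 0.001]
force: [0.6, -0.8, -1.0]
grip_width: 0.176
finger_force: 29.3
```

Call:
{"fn": "send_rows", "kwargs": {
  "rows": [0,0,-30,0,0,0,0,0,-30,0,0,0,0,0,0,0,0,0,0,0,0,0,0,0]
}}

```text
clock: 19.7
position: [0.4533, -0.063, 0.1894]
tcp_rot: [2.191, 2.251, 0.0]
force: [-0.4, -0.2, 0.0]
grip_width: 0.171
finger_force: 29.3
```

```bash
python3 snap.py w11
python3 - <<'E'
from h import *
d=np.load("w11.npz")
p=camera("top");s=camera("scene")
a=cv2.resize(d["im"],(400,300))
w=d["im"][200:350,177:377]
b=cv2.resize(p["color"][210:300,320:440],(400,300),interpolation=cv2.INTER_CUBIC)
c=cv2.resize(s["color"][130:250,300:460],(400,300),interpolation=cv2.INTER_CUBIC)
cv2.imwrite("pics/m4.png",np.vstack([np.hstack([a,cv2.resize(w,(400,300),interpolation=cv2.INTER_CUBIC)]),np.hstack([b,c])]))
E
```

```text
[0.45112071 0.01222928 0.33199167] [ 0.45346889 -0.06308152  0.18973182] [2.19020151e+00 2.25069467e+00 1.02940057e-03]
```

View pics/m4.png

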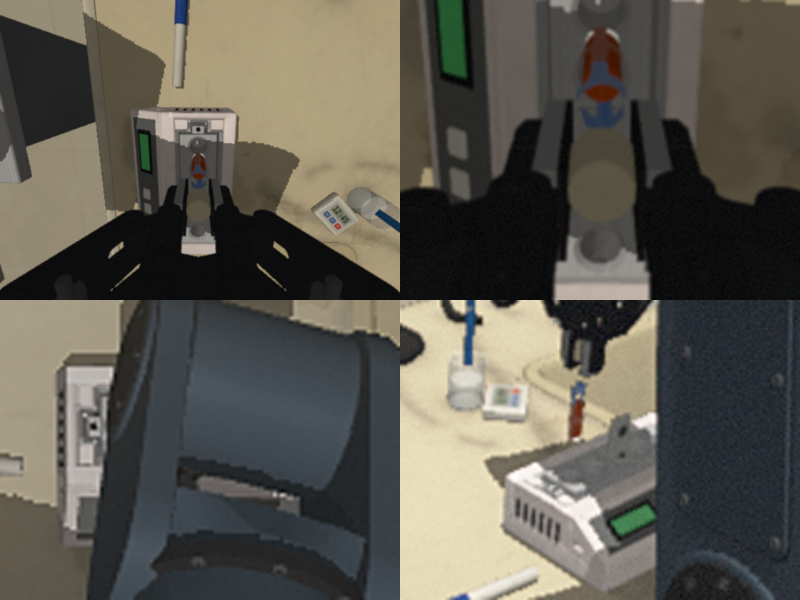

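The tube hangs upright and lines up with the first well. I'll lower it in steps.

Call:
{"fn": "send_rows", "kwargs": {
  "rows": [0,0,-20,0,0,0,0,0,-16,0,0,0,0,0,-6,0,0,0,0,0,-6,0,0,0,0,0,-6,0,0,0,0,0,0,0,0,0]
}}

```text
clock: 20.6
position: [0.4529, -0.063, 0.1347]
tcp_rot: [-2.191, -2.251, 0.0]
force: [-0.1, 0.0, -0.1]
grip_width: 0.174
finger_force: 29.3
```

Call:
{"fn": "send_rows", "kwargs": {
  "rows": [0,0,-6,0,0,0,0,0,-6,0,0,0,0,0,-6,0,0,0,0,0,-3,0,0,0,0,0,-2,0,0,0,0,0,0,0,0,0]
}}

```text
clock: 21.35
position: [0.453, -0.0631, 0.1117]
tcp_rot: [-2.191, -2.251, 0.0]
force: [0.4, 1.1, 0.4]
grip_width: 0.175
finger_force: 29.3
```

Call:
{"fn": "send_rows", "kwargs": {
  "rows": [0,0,-1,0,0,0,0,0,-0.5,0,0,0,0,0,0,0,0,0]
}}

```text
clock: 21.72
position: [0.4529, -0.063, 0.1103]
tcp_rot: [-2.191, -2.251, 0.0]
force: [-0.2, -0.2, 0.3]
grip_width: 0.171
finger_force: 29.3
```

Call:
{"fn": "send_rows", "kwargs": {
  "rows": [0,0,0,0,0,0,0,0,0,0,0,0,0,0,0,0,0,0,0,0,0,0,0,0,0,0,30,0,0,0,0,0,50,0,0,0,0,0,50,0,0,0,0,0,10,0,0,0],
  "gripper": 0
}}

```text
clock: 22.72
position: [0.454, -0.0633, 0.2532]
tcp_rot: [2.188, 2.248, 0.004]
force: [-0.5, 0.6, -0.1]
grip_width: 1.002
finger_force: 0.0
```

Call:
{"fn": "send_rows", "kwargs": {
  "rows": [2,36.8,0,0,0,-0.1025,2,36.8,0,0,0,-0.1025,2,36.8,0,0,0,-0.1025,2,36.8,0,0,0,-0.1025,2,36.8,0,0,0,-0.1025,2,36.8,0,0,0,-0.1025,2,36.8,0,0,0,-0.1025,2,36.8,0,0,0,-0.1025,2,36.8,0,0,0,-0.1025,2,36.8,0,0,0,-0.1025]
}}

```text
clock: 23.98
position: [0.4726, 0.306, 0.2491]
tcp_rot: [3.015, 0.882, -0.003]
force: [0.5, -0.6, 0.2]
grip_width: 1.0
finger_force: 0.0
```

Call:
{"fn": "send_rows", "kwargs": {
  "rows": [0,0,-50,0,0,0,0,0,-50,0,0,0,0,0,-20,0,0,0,0,0,0,0,0,0,0,0,0,0,0,0]
}}

```text
clock: 24.6
position: [0.4733, 0.3051, 0.1309]
tcp_rot: [-3.013, -0.887, -0.001]
force: [0.9, 0.6, 0.7]
grip_width: 0.997
finger_force: 0.0
```

```bash
python3 snap.py w12
python3 - <<'E'
from h import *
d=np.load("w12.npz");p=camera("top");s=camera("scene")
for n,q in(("tube_1",p),("tube_1",s)): print([(round(e["confidence"],2),(np.array(e["extent"])*[560,420,560,420]).round(0).tolist()) for e in search_frame(n,q)])
a=d["im"][200:350,177:377]
b=p["color"][210:300,320:440];c=s["color"][130:250,300:460];e=p["color"][195:285,170:290]
f=lambda i:cv2.resize(i,(400,300),interpolation=cv2.INTER_CUBIC)
cv2.imwrite("pics/m5.png",np.vstack([np.hstack([f(a),f(e)]),np.hstack([f(b),f(c)])]))
E
```

```text
[0.53600095 0.34605465 0.27347985] [0.47343819 0.30514643 0.13122792] [-3.01336249e+00 -8.87363140e-01 -2.28625378e-03]
[(0.58, [359.0, 249.0, 12.0, 6.0])]
[(0.65, [369.0, 190.0, 11.0, 24.0]), (0.62, [249.0, 260.0, 7.0, 38.0]), (0.45, [234.0, 257.0, 5.0, 40.0]), (0.42, [261.0, 264.0, 11.0, 36.0])]
```

View pics/m5.png

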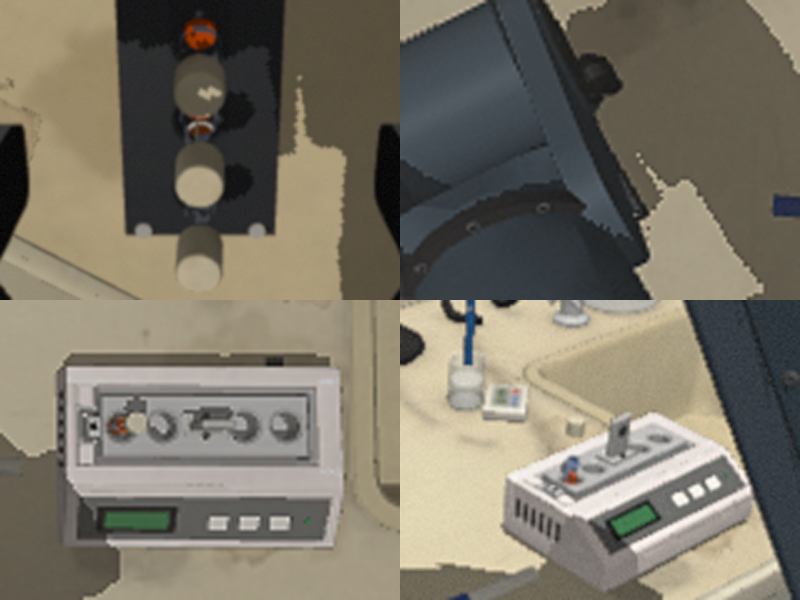

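Tube 1 stands upright in well 1, next to the boss, and three tubes remain in the rack. Tube 2, now first in line, is centred. I'll descend and grip.

Call:
{"fn": "send_rows", "kwargs": {
  "rows": [0,0,-30,0,0,0,0,0,-23,0,0,0,0,0,0,0,0,0,0,0,0,0,0,0]
}}

```text
clock: 25.35
position: [0.4735, 0.3052, 0.0784]
tcp_rot: [-3.013, -0.887, -0.002]
force: [0.4, -0.2, 1.8]
grip_width: 1.001
finger_force: 0.0
```

Call:
{"fn": "send_rows", "kwargs": {
  "rows": [0,0,0,0,0,0,0,0,0,0,0,0,0,0,0,0,0,0,0,0,0,0,0,0,0,0,0,0,0,0,0,0,0,0,0,0],
  "gripper": 1
}}

```text
clock: 26.1
position: [0.4731, 0.305, 0.0775]
tcp_rot: [-3.014, -0.887, -0.0]
force: [-0.8, -0.3, 4.0]
grip_width: 0.171
finger_force: 29.2
```

Call:
{"fn": "send_rows", "kwargs": {
  "rows": [0,0,20,0,0,0,0,0,40,0,0,0,0,0,50,0,0,0,0,0,50,0,0,0,0,0,12,0,0,0]
}}

```text
clock: 26.72
position: [0.4738, 0.3054, 0.2523]
tcp_rot: [-3.013, -0.887, -0.007]
force: [0.4, 0.0, -1.5]
grip_width: 0.176
finger_force: 29.2
```

Call:
{"fn": "send_rows", "kwargs": {
  "rows": [-1.9,-40,0,0,0,0.1025,-1.9,-40,0,0,0,0.1025,-1.9,-40,0,0,0,0.1025,-1.9,-40,0,0,0,0.1025,-1.9,-40,0,0,0,0.1025,-1.9,-40,0,0,0,0.1025,-1.9,-40,0,0,0,0.1025,-1.9,-40,0,0,0,0.1025,-1.9,-40,0,0,0,0.1025,-1.9,-40,0,0,0,0.1025]
}}

```text
clock: 27.98
position: [0.4533, -0.0963, 0.2483]
tcp_rot: [-2.186, -2.254, 0.001]
force: [0.5, 0.2, -0.2]
grip_width: 0.175
finger_force: 29.3
```

Call:
{"fn": "send_rows", "kwargs": {
  "rows": [0,0,-30,0,0,0,0,0,-30,0,0,0,0,0,-20,0,0,0,0,0,-16,0,0,0,0,0,-6,0,0,0,0,0,-6,0,0,0,0,0,-6,0,0,0,0,0,0,0,0,0]
}}

```text
clock: 28.98
position: [0.4539, -0.095, 0.1351]
tcp_rot: [-2.191, -2.251, 0.0]
force: [-0.7, 0.0, 0.3]
grip_width: 0.173
finger_force: 29.3
```

Call:
{"fn": "send_rows", "kwargs": {
  "rows": [0,0,-6,0,0,0,0,0,-6,0,0,0,0,0,-6,0,0,0,0,0,-4,0,0,0,0,0,0,0,0,0]
}}

```text
clock: 29.6
position: [0.4538, -0.095, 0.113]
tcp_rot: [-2.191, -2.251, 0.0]
force: [0.9, 1.5, -0.9]
grip_width: 0.175
finger_force: 29.3
```

Then 3 mm lower, release, rise and go to tube 3 at (0.4458, 0.2882).

Call:
{"fn": "send_rows", "kwargs": {
  "rows": [0,0,-2,0,0,0,0,0,-1,0,0,0,0,0,0,0,0,0]
}}

```text
clock: 29.98
position: [0.454, -0.095, 0.1103]
tcp_rot: [-2.191, -2.251, 0.0]
force: [0.2, -0.3, -0.7]
grip_width: 0.173
finger_force: 29.3
```

Call:
{"fn": "send_rows", "kwargs": {
  "rows": [0,0,0,0,0,0,0,0,0,0,0,0,0,0,0,0,0,0,0,0,0,0,0,0,0,0,30,0,0,0,0,0,50,0,0,0,0,0,50,0,0,0,0,0,10,0,0,0],
  "gripper": 0
}}

```text
clock: 30.98
position: [0.455, -0.0954, 0.2532]
tcp_rot: [2.188, 2.248, 0.004]
force: [-0.5, -0.2, 0.5]
grip_width: 0.999
finger_force: 0.0
```

Call:
{"fn": "send_rows", "kwargs": {
  "rows": [-0.8,38.3,0,0,0,-0.1025,-0.8,38.3,0,0,0,-0.1025,-0.8,38.3,0,0,0,-0.1025,-0.8,38.3,0,0,0,-0.1025,-0.8,38.3,0,0,0,-0.1025,-0.8,38.3,0,0,0,-0.1025,-0.8,38.3,0,0,0,-0.1025,-0.8,38.3,0,0,0,-0.1025,-0.8,38.3,0,0,0,-0.1025,-0.8,38.3,0,0,0,-0.1025]
}}

```text
clock: 32.22
position: [0.4455, 0.289, 0.2491]
tcp_rot: [3.015, 0.882, -0.002]
force: [1.1, -0.0, 0.1]
grip_width: 0.999
finger_force: 0.0
```

Call:
{"fn": "send_rows", "kwargs": {
  "rows": [0,0,-50,0,0,0,0,0,-50,0,0,0,0,0,-20,0,0,0,0,0,0,0,0,0,0,0,0,0,0,0]
}}

```text
clock: 32.85
position: [0.4463, 0.2881, 0.1309]
tcp_rot: [-3.013, -0.887, -0.001]
force: [0.1, 0.4, -0.3]
grip_width: 0.996
finger_force: 0.0
```

```bash
python3 snap.py w13
python3 - <<'E'
from h import *
d=np.load("w13.npz");p=camera("top");s=camera("scene")
print([w2px(d["K"],d["R"],d["c"],X).round(1) for X in((.4458,.2882,.106),(.4189,.271,.106))])
a=d["im"][200:350,177:377]
b=p["color"][210:300,320:440];c=s["color"][130:250,300:460];e=s["color"][220:310,180:300]
f=lambda i:cv2.resize(i,(400,300),interpolation=cv2.INTER_CUBIC)
cv2.imwrite("pics/m6.png",np.vstack([np.hstack([f(a),f(e)]),np.hstack([f(b),f(c)])]))
E
```

```text
[0.50899906 0.32903927 0.27347018] [0.44640209 0.28816143 0.1312012 ] [-3.01332917e+00 -8.87430807e-01 -2.26946351e-03]
[array([277.7, 247.1]), array([277.5, 292.7])]
```

View pics/m6.png

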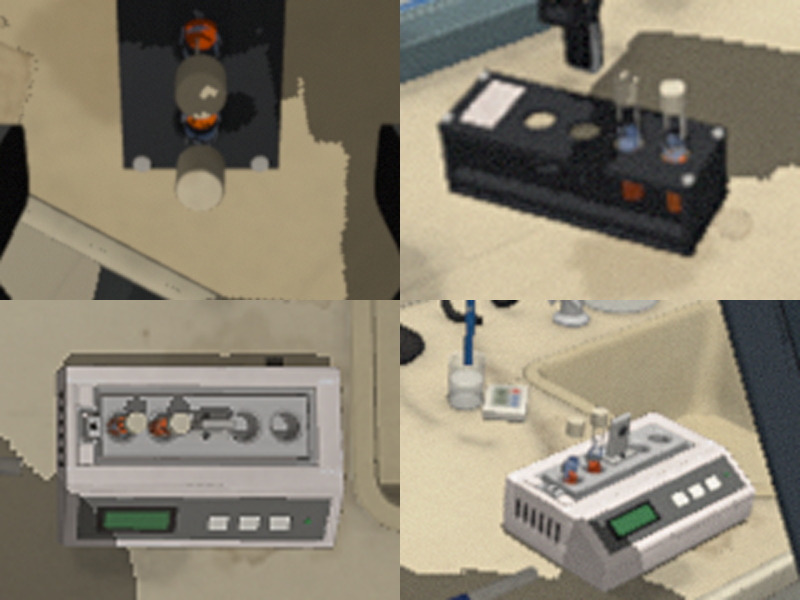

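Tubes 1 and 2 stand in wells 1 and 2, and positions 3 and 4 are still in the rack. Next is tube 3.

Call:
{"fn": "send_rows", "kwargs": {
  "rows": [0,0,-30,0,0,0,0,0,-23,0,0,0,0,0,0,0,0,0,0,0,0,0,0,0]
}}

```text
clock: 33.5
position: [0.4465, 0.2882, 0.0784]
tcp_rot: [-3.013, -0.887, -0.002]
force: [-0.5, 0.6, 0.3]
grip_width: 1.0
finger_force: 0.0
```

Call:
{"fn": "send_rows", "kwargs": {
  "rows": [0,0,0,0,0,0,0,0,0,0,0,0,0,0,0,0,0,0,0,0,0,0,0,0,0,0,0,0,0,0,0,0,0,0,0,0],
  "gripper": 1
}}

```text
clock: 34.25
position: [0.4461, 0.288, 0.0775]
tcp_rot: [-3.014, -0.887, -0.001]
force: [-1.0, -0.3, 3.8]
grip_width: 0.173
finger_force: 29.2
```

Call:
{"fn": "send_rows", "kwargs": {
  "rows": [0,0,20,0,0,0,0,0,40,0,0,0,0,0,50,0,0,0,0,0,50,0,0,0,0,0,12,0,0,0]
}}

```text
clock: 34.88
position: [0.4468, 0.2884, 0.2522]
tcp_rot: [-3.013, -0.887, -0.007]
force: [0.1, 0.3, -1.0]
grip_width: 0.18
finger_force: 29.2
```

Call:
{"fn": "send_rows", "kwargs": {
  "rows": [0.9,-40,0,0,0,0.1025,0.9,-40,0,0,0,0.1025,0.9,-40,0,0,0,0.1025,0.9,-40,0,0,0,0.1025,0.9,-40,0,0,0,0.1025,0.9,-40,0,0,0,0.1025,0.9,-40,0,0,0,0.1025,0.9,-40,0,0,0,0.1025,0.9,-40,0,0,0,0.1025,0.9,-40,0,0,0,0.1025]
}}

```text
clock: 36.12
position: [0.4544, -0.1133, 0.2483]
tcp_rot: [-2.186, -2.254, 0.001]
force: [0.5, -0.5, -0.6]
grip_width: 0.177
finger_force: 29.3
```

Call:
{"fn": "send_rows", "kwargs": {
  "rows": [0,-30,0,0,0,0,0,-17,0,0,0,0,0,0,0,0,0,0,0,0,0,0,0,0]
}}

```text
clock: 36.62
position: [0.4549, -0.1582, 0.249]
tcp_rot: [-2.19, -2.251, 0.0]
force: [-0.6, 0.2, -0.5]
grip_width: 0.174
finger_force: 29.3
```

Call:
{"fn": "send_rows", "kwargs": {
  "rows": [0.5,-0.5,-30,0,0,0,0,0,-30,0,0,0,0,0,-20,0,0,0,0,0,-16,0,0,0,0,0,-6,0,0,0,0,0,-6,0,0,0,0,0,-6,0,0,0,0,0,0,0,0,0]
}}

```text
clock: 37.62
position: [0.4554, -0.1595, 0.1352]
tcp_rot: [-2.191, -2.251, 0.0]
force: [-0.1, 0.8, -0.5]
grip_width: 0.176
finger_force: 29.3
```

Call:
{"fn": "send_rows", "kwargs": {
  "rows": [0,0,-6,0,0,0,0,0,-6,0,0,0,0,0,-6,0,0,0,0,0,-4,0,0,0,0,0,-2,0,0,0,0,0,-1,0,0,0,0,0,0,0,0,0]
}}

```text
clock: 38.5
position: [0.4555, -0.1596, 0.1103]
tcp_rot: [2.191, 2.251, 0.0]
force: [-0.6, 0.5, -0.6]
grip_width: 0.176
finger_force: 29.3
```

Release, rise, then tube 4 at (0.4189, 0.271): a shift of -36.6, +430.5.

Call:
{"fn": "send_rows", "kwargs": {
  "rows": [0,0,0,0,0,0,0,0,0,0,0,0,0,0,0,0,0,0,0,0,0,0,0,0,0,0,30,0,0,0,0,0,50,0,0,0,0,0,50,0,0,0,0,0,10,0,0,0],
  "gripper": 0
}}

```text
clock: 39.5
position: [0.4565, -0.16, 0.2533]
tcp_rot: [2.188, 2.248, 0.003]
force: [-1.8, -0.1, -0.8]
grip_width: 1.004
finger_force: 0.0
```

Call:
{"fn": "send_rows", "kwargs": {
  "rows": [-3.6,39,0,0,0,-0.1025,-3.6,39,0,0,0,-0.1025,-3.6,39,0,0,0,-0.1025,-3.6,39,0,0,0,-0.1025,-3.6,39,0,0,0,-0.1025,-3.6,39,0,0,0,-0.1025,-3.6,39,0,0,0,-0.1025,-3.6,39,0,0,0,-0.1025,-3.6,39,0,0,0,-0.1025,-3.6,39,0,0,0,-0.1025]
}}

```text
clock: 40.75
position: [0.4188, 0.2316, 0.2493]
tcp_rot: [3.015, 0.882, -0.002]
force: [0.5, 0.3, 0.5]
grip_width: 1.002
finger_force: 0.0
```

Call:
{"fn": "send_rows", "kwargs": {
  "rows": [0,40,0,0,0,0,0,0,-50,0,0,0,0,0,-50,0,0,0,0,0,-20,0,0,0,0,0,0,0,0,0,0,0,0,0,0,0]
}}

```text
clock: 41.5
position: [0.4198, 0.2706, 0.1309]
tcp_rot: [-3.014, -0.887, -0.001]
force: [-0.2, 0.1, 0.2]
grip_width: 0.999
finger_force: 0.0
```

```bash
python3 snap.py w14
python3 - <<'E'
from h import *
d=np.load("w14.npz");p=camera("top");s=camera("scene")
print([w2px(d["K"],d["R"],d["c"],X).round(1) for X in((.4189,.271,.106),)])
a=d["im"][200:350,177:377]
b=p["color"][210:300,320:440];c=s["color"][130:250,300:460];e=s["color"][220:310,180:300]
f=lambda i:cv2.resize(i,(400,300),interpolation=cv2.INTER_CUBIC)
cv2.imwrite("pics/m7.png",np.vstack([np.hstack([f(a),f(e)]),np.hstack([f(b),f(c)])]))
E
```

```text
[0.48250697 0.31154907 0.27348458] [0.4199107  0.27062276 0.13114661] [-3.01340355e+00 -8.87364575e-01 -2.19039499e-03]
[array([276.9, 247.4])]
```

View pics/m7.png

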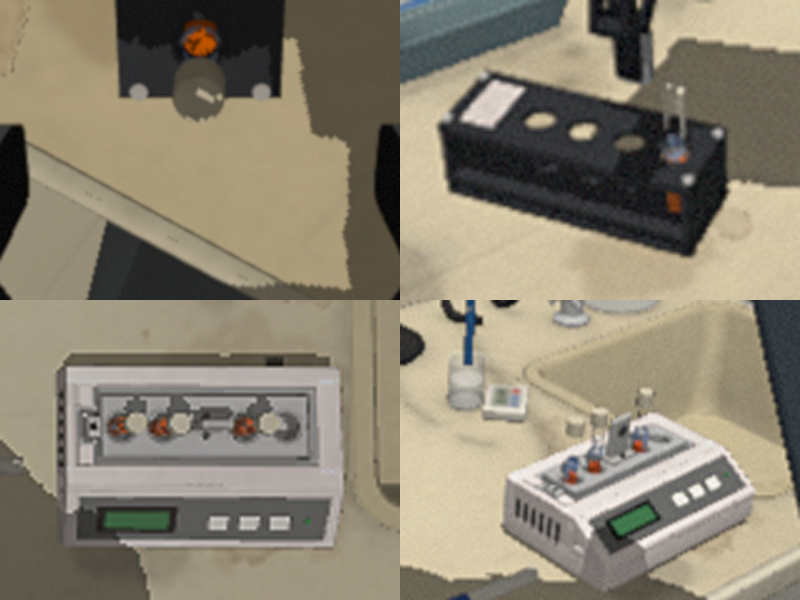

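Tubes 1 to 3 are standing in their wells. Now the last tube.

Call:
{"fn": "send_rows", "kwargs": {
  "rows": [-0.5,0,-30,0,0,0,0,0,-23,0,0,0,0,0,0,0,0,0,0,0,0,0,0,0]
}}

```text
clock: 42.15
position: [0.4195, 0.2707, 0.0784]
tcp_rot: [-3.013, -0.887, -0.002]
force: [0.7, 0.0, -0.5]
grip_width: 0.998
finger_force: 0.0
```

Call:
{"fn": "send_rows", "kwargs": {
  "rows": [0,0,0,0,0,0,0,0,0,0,0,0,0,0,0,0,0,0,0,0,0,0,0,0,0,0,0,0,0,0,0,0,0,0,0,0],
  "gripper": 1
}}

```text
clock: 42.9
position: [0.4191, 0.2705, 0.0775]
tcp_rot: [-3.014, -0.887, -0.001]
force: [-0.8, 1.2, 3.8]
grip_width: 0.175
finger_force: 29.2
```

Call:
{"fn": "send_rows", "kwargs": {
  "rows": [0,0,20,0,0,0,0,0,40,0,0,0,0,0,50,0,0,0,0,0,50,0,0,0,0,0,12,0,0,0]
}}

```text
clock: 43.52
position: [0.4198, 0.2709, 0.2521]
tcp_rot: [-3.013, -0.887, -0.007]
force: [-0.3, -0.3, -0.6]
grip_width: 0.176
finger_force: 29.3
```

Call:
{"fn": "send_rows", "kwargs": {
  "rows": [3.7,-40,0,0,0,0.1025,3.7,-40,0,0,0,0.1025,3.7,-40,0,0,0,0.1025,3.7,-40,0,0,0,0.1025,3.7,-40,0,0,0,0.1025,3.7,-40,0,0,0,0.1025,3.7,-40,0,0,0,0.1025,3.7,-40,0,0,0,0.1025,3.7,-40,0,0,0,0.1025,3.7,-40,0,0,0,0.1025]
}}

```text
clock: 44.78
position: [0.4555, -0.1308, 0.2482]
tcp_rot: [-2.186, -2.254, 0.001]
force: [0.4, 1.0, -0.3]
grip_width: 0.176
finger_force: 29.3
```

Call:
{"fn": "send_rows", "kwargs": {
  "rows": [0,-36,0,0,0,0,0,-25.5,0,0,0,0,0,0,0,0,0,0,0,0,0,0,0,0]
}}

```text
clock: 45.28
position: [0.4556, -0.1904, 0.2486]
tcp_rot: [-2.19, -2.25, 0.0]
force: [-0.0, 0.8, -0.5]
grip_width: 0.176
finger_force: 29.3
```

Call:
{"fn": "send_rows", "kwargs": {
  "rows": [0.5,0,-30,0,0,0,0,0,-30,0,0,0,0,0,-20,0,0,0,0,0,-16,0,0,0,0,0,-6,0,0,0,0,0,-6,0,0,0,0,0,-6,0,0,0,0,0,0,0,0,0]
}}

```text
clock: 46.28
position: [0.4564, -0.191, 0.1351]
tcp_rot: [-2.191, -2.251, 0.0]
force: [-0.0, 0.0, 0.0]
grip_width: 0.178
finger_force: 29.3
```

Call:
{"fn": "send_rows", "kwargs": {
  "rows": [0,0,-6,0,0,0,0,0,-6,0,0,0,0,0,-6,0,0,0,0,0,-4,0,0,0,0,0,-2,0,0,0,0,0,-1,0,0,0,0,0,0,0,0,0]
}}

```text
clock: 47.15
position: [0.4565, -0.1911, 0.1103]
tcp_rot: [2.191, 2.251, 0.0]
force: [-0.0, 0.2, -0.1]
grip_width: 0.175
finger_force: 29.3
```

Release, rise and back away to look.

Call:
{"fn": "send_rows", "kwargs": {
  "rows": [0,0,0,0,0,0,0,0,0,0,0,0,0,0,0,0,0,0,0,0,0,0,0,0,0,0,30,0,0,0,0,0,50,0,0,0,0,0,50,0,0,0,0,0,40,0,0,0],
  "gripper": 0
}}

```text
clock: 48.15
position: [0.4565, -0.1911, 0.2824]
tcp_rot: [2.19, 2.25, 0.001]
force: [0.2, -0.3, -0.2]
grip_width: 0.999
finger_force: 0.0
```

Call:
{"fn": "send_rows", "kwargs": {
  "rows": [0,40,0,0,0,0,0,40,0,0,0,0,0,40,0,0,0,0,0,40,0,0,0,0,0,40,0,0,0,0,0,40,0,0,0,0,0,40,0,0,0,0,0,0,0,0,0,0]
}}

```text
clock: 49.15
position: [0.4562, 0.0907, 0.2802]
tcp_rot: [-2.188, -2.254, -0.0]
force: [0.1, -0.3, 0.0]
grip_width: 1.002
finger_force: 0.0
```

Run:
```python
from h import *
print(sense()["position"])
P=cam("top");S=cam("scene")
# expected cap-top centres at z=.138 -> pixels
for i,X in enumerate([(.453,-.063,.138),(.454,-.095,.138),(.4555,-.1596,.138),(.4565,-.1911,.138)]):
    print(i+1,((w2px(*P[1:],X)-(320,210))*400/120).round(),((w2px(*S[1:],X)-(310,150))*4).round())
f=lambda i,w,h:cv2.resize(i,(w,h),interpolation=cv2.INTER_CUBIC)
a=f(P[0]["color"][210:300,320:440],400,300);b=f(S[0]["color"][150:225,310:410],400,300)
cv2.imwrite("pics/m8.png",np.vstack([np.hstack([a,b]),np.hstack([f(P[0]["color"],400,300),f(S[0]["color"],400,300)])]))
```

```text
[0.45621113 0.09073435 0.28023724]
1 [135. 123.] [243. 111.]
2 [179. 123.] [280.  95.]
3 [267. 123.] [354.  64.]
4 [310. 122.] [388.  49.]
```

View pics/m8.png

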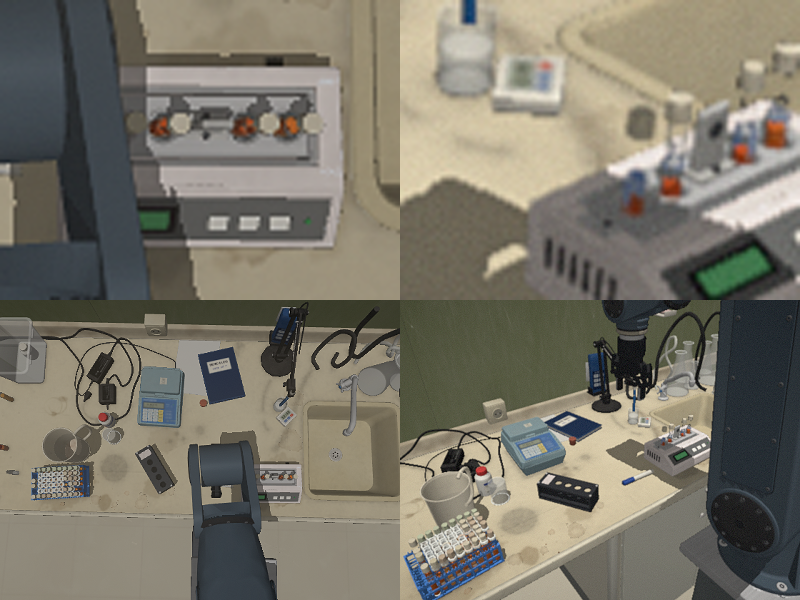

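All four caps are at the predicted pixels for tubes standing at full depth (scene crop about (242,108), (280,95), (353,62) and (388,46)). The rack is empty and the other things on the bench are where they were. I'm handing in.

```bash
python3 -c "
from workcell import *
print(job_done())"
```

```text
the job is handed in; nothing more can be done
None
```

The job is handed in: the block is home in the reactor with its boss in the pocket, and all four tubes stand in the block in rack order, down to the bottom of their wells as far as the final pictures show.

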